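# Set up the folding phone stand between the succulents

### The arm

A 6-joint arm with a two-finger parallel gripper is mounted at the origin on the work surface. World frame = base frame: x ahead of the robot, y to its left, z up, the work surface at z = 0. Lengths are in m, angles in degrees, forces in N, time in s.
With the tool pointing down it reaches from about 0.4 to 0.825 m from the base axis. Payload 7 kg.
Tool frame: the origin (TCP) lies midway between the tips of the shut fingers; the grasp point (between the pads) lies 19 mm behind it; z points along the fingers, y is the line along which they close (so a half turn about z gives the same grasp; the last joint's range is limited). The gripper opens to 88 mm and grips with 3 to 60 N. Pads are 19 mm wide; open, the fingers measure 130 mm over their backs; the gripper's body (78 mm by 193 mm) begins 47 mm behind the grasp point.
Start: joints at [84.402, 20.546, 0.682, 0, -70.136, -16.507], TCP at [0.254, 0.625, 0.227] pointing down, gripper open.
Joint ranges: [-176.03, 176.03], [-82.01, 121.73], [-58.28, 71.71], [-173.87, 95.51], [-174.79, -0.11], [-173.66, 173.66]. Speed limits (degrees/s): [136.94, 136.94, 172.46, 180, 180, 180].

### API

Orientations are given as [roll, pitch, yaw] about the fixed x, y, z axes, in that order (R = Rz(yaw) Ry(pitch) Rx(roll)).
In Python, from plant import r gives the robot as it stands.
- The arm moves only by the tool drive_tool, never from a script. Its argument "commands" is a list of rows, each an object of numbers: "hand": the closure, from 0 (fully open) to 1 (shut); "tx", "ty", "tz": the shift along the world's x, y, z scaled (see below); "turn": the turn about the world's z scaled (see below). A call has 1 to 10 rows; each row is the pose to reach, as a shift and turn from the pose commanded when the call began; what a row does not reach only later rows make up. The controller multiplies each number of a shift by 0.6 m and each number of a turn by 90 degrees. A row lasts 1/10 s, in which the tool goes at most 50 mm and 8.59 degrees, less where a joint would pass 70% of its speed; a pose out of reach is approached as far as the arm can. A call with a number of a shift or a turn outside -1 to 1 is refused whole. A call with a gripper value outside its range is refused whole. The fingers move at their own pace and stop on an object; "grip_force" is the grip in N (left out, the last holds). Time passes only in rows, so rows that repeat a pose let the fingers close. It gives the time, the measured TCP pose, the force, the opening and the grip force at its end, in the units of the state.
- r.get_state(): the state, without advancing time (a new reading comes with each control period).
- r.capture(name): name is "side" or "top" or "wrist"; returns a dict with "frame" (384x512x3 uint8, red, green, blue), "fx", "fy", "cx", "cy" (pixels), "world_from_camera" (4x4, takes a point from camera to world coordinates); the wrist camera has in their place "T_tool_cam" (4x4, takes a point from camera to tool coordinates, whose origin is the TCP and whose axes are the flange's). Camera axes: x right, y down, z forward; pixel columns grow to the right and rows downward; lengths in m; the calibration is good to about 2 mm. A picture is of the moment at which its call begins: read the wrist's pose just before it. There is no depth.
- r.close_job(): hands the job in; it is judged then, once.
Trained networks look in the newest picture that a camera, given by its name, has taken for a name from the list of things; names that differ only in an ending like _2 or _b are one class to them, and where a whole thing is asked for, a point or a joint stands for the part that bears it (a point fixed in the world has none). Each returns a list of dicts, best first, with "score" (0 to 1); they miss things now and then, are a little off and sometimes report something else, mostly with a low value. They report only what shows in the picture. A call takes as long as a camera call. They do not tell look-alikes from the thing itself.
- r.trace(label, camera): "pixels" (384x512 bool, what is visible of it) and "extent" ([left, top, right, bottom] in pixels, round what is visible of it).
The state is a dict: "time_s": time; "joints": joint angles; "qd": joint speeds; "joint_torque": joint torques, N m; "tcp_pos": TCP position; "eef_rot": TCP orientation; "contact_force": force on the tool from outside, world axes, zero at the start; "moment": the same for the moment, N m; "gripper_width": finger opening in m; "gripper_force": force on a finger pad.
Only numpy, scipy, OpenCV 4.12 (cv2) and the standard library are available. Lean on these libraries where they do the work, as an engineer would, in place of code of your own. Each camera call takes 0.05 s, during which the arm holds its last target. There are 200 camera calls.

### The job

Take the folded phone stand out of the letter rack, set it down flat on its feet in the middle of the cork mat between the two succulents, squared up with the mat and with its two prongs towards the room, and swing its back rest up by the tab until it snaps fully open. Lower it gently rather than dropping it, leave the plants, the pill organiser and the toothpick holder where they stand, and let go.

Things in the scene. Friction and masses are not known exactly. Their poses are not given: they have to be found in the camera images.
- stand: Base of a folding phone stand: dark steel tray 96 (x) x 64 (y), 0.3-0.45 kg in all. Origin: underside centre, at the foot of its 2 mm feet; z up when on its feet, x to its front. Carry it by its side flanges (64 over the outside, x -48 to 28, z 5 to 18). Two prongs at the front (x 43 to 48, |y| 20 to 31, z to 21). Starts folded in the rack on its hinge end, feet side on the divider
- backrest (a joint): Orange-brown aluminium back rest, 46 wide, 5 thick, hinged at the base's rear with springs: 0 = folded flat between the flanges, 1.92 rad = fully open at its stop. Over-centre: below about 1.0 rad it shuts itself, above it snaps open. About 0.8 N at the tab lifts it. The tab swings up from the front, then back over the hinge
- stand_hinge (a point): hinge axis of the back rest, at the base's (-42, 0, 11.5) mm, parallel to the base's y
- stand_front (a point): middle of the base's front lower edge, at the base's (48, 0, 0) mm
- backrest_tab (a point): in the back rest's tab, 104 mm from the hinge. The tab, 26 wide (y) x 5 thick, spans 81 to 115 mm from the hinge; folded, it passes between the prongs and 25 mm beyond the base's front, its underside 9 mm above what the stand stands on. Pinch it by its side edges. Axes: x from hinge to tab, y as the base's
- mat: cork mat 170 (x) x 160 (y) x 3 mm, fixed, between the succulents. Origin: centre of its underside. Its +x side is the room side, away from the window and the robot
- rack: bamboo letter rack, fixed, foot board 150 (x -45 to 105) x 100 x 14, origin on its underside. The front pocket, raked 40 degrees from upright towards the rack's +x, holds the stand: divider 50 wide, 98 up the slope; foot ledge; lip 50 wide, 23 up the slope. Sides open: flanges stand 7 outside divider and lip. Letters and a board 96 wide 40 behind the divider. Drawn 25 up the slope the stand is free
- rack_foot (a point): bottom of the pocket, where the divider's face meets the ledge; the slope rises from here along the rack's (sin 40, 0, cos 40)
- succulent_a: succulent in a matte ceramic pot, loose, 70 across, about 90 high. Origin: centre of its underside, 150 to 165 mm from the mat's centre on its +y side
- succulent_b: the same on the mat's -y side
- pill_organiser: translucent blue seven-day pill organiser, loose, 34 (x) x 154 (y) x 24 high, beyond the mat's room side. Origin: centre of its underside
- toothpick_holder: bamboo toothpick holder, loose, 46 across, 77 high with its picks. Origin: centre of its underside
There are look-alikes about, which are no part of the job. Of the things that look like the stand, the smallest one is meant.

How it is judged:
By the outcome, as a careful person would: the job done as asked, in the order asked, and still so for the second after the job is handed in, with the robot touching nothing.
It also fails if it takes over 58 s, if anything falls off the work surface, if the arm or the gripper's body presses on something with over 40 N, if the wrist force passes 120 N, or if a joint passes its speed limit or range.

## Working session

There is one attempt and no reset: what is moved stays moved. The work goes in short steps, Python scripts to look and compute and a tool call to move; the robot and the scene stay as the last step left them, time stands still between calls to the robot, and variables do not carry over. Pictures are saved under pics/ and viewed, at most 10 in all, crops included, and the job is handed in when it is done.

Besides the shell and the picture viewer there is one more tool, called after ">>>" as name(argument=value, ...) on one line, values as JSON. drive_tool: Moves the arm, as the interface text tells. Its arguments: {"type":"object","properties":{"commands":{"type":"array"},"grip_force":{"type":"number"}},"required":["commands"]}

```bash
mkdir -p pics; ls
cat > h.py <<'E'
import numpy as np, cv2
from plant import r
from scipy.spatial.transform import Rotation as R
def cam(n):
    s=r.get_state(); c=r.capture(n)
    if 'world_from_camera' in c: T=np.array(c['world_from_camera'])
    else:
        B=np.eye(4); B[:3,:3]=R.from_euler('xyz',s['eef_rot'],degrees=True).as_matrix(); B[:3,3]=s['tcp_pos']; T=B@np.array(c['T_tool_cam'])
    c['T']=T; return c
def save(c,f): cv2.imwrite('pics/'+f,cv2.cvtColor(c['frame'],cv2.COLOR_RGB2BGR))
def onz(c,u,v,z):
    d=c['T'][:3,:3]@np.array([(u-c['cx'])/c['fx'],(v-c['cy'])/c['fy'],1]); o=c['T'][:3,3]
    return o+d*(z-o[2])/d[2]
def proj(c,p):
    q=np.linalg.inv(c['T'])@np.append(p,1); return np.array([c['fx']*q[0]/q[2]+c['cx'],c['fy']*q[1]/q[2]+c['cy']])
E
python3 - <<'E'
from h import *
np.set_printoptions(precision=3,suppress=True)
ims=[]
print(r.get_state())
for n in ['top','side']:
    c=cam(n); save(c,n+'0.png'); print(n,c['T'],c['fx'])
    for l in ['stand','backrest','mat','rack','succulent','pill_organiser','toothpick_holder']:
        try:
            for t in r.trace(l,n):
                m=np.argwhere(t['pixels']); print(l,round(t['score'],2),t['extent'],m.mean(0)[::-1],len(m), onz(c,*m.mean(0)[::-1],0))
        except Exception as e: print(l,e)
E
```

```text
pics
{'time_s': 0.0, 'joints': array([ 84.403,  20.592,   0.634,  -0.017, -70.135, -16.506]), 'qd': array([ 0.001, -0.052,  0.011, -0.07 , -0.003,  0.015]), 'joint_torque': array([  0.002, -58.272,  29.305,   6.997,   0.007,  -0.   ]), 'tcp_pos': array([0.254, 0.625, 0.226]), 'eef_rot': array([179.907,  -0.011, -22.109]), 'contact_force': array([ 1.034, -0.074, -0.998]), 'moment': array([-0.013,  0.029, -0.02 ]), 'gripper_force': 0.0, 'gripper_width': 0.08757914238369141}
top [[-0.037 -0.974  0.225  0.265]
 [-0.999  0.037 -0.004  0.116]
 [-0.004 -0.225 -0.974  1.336]
 [ 0.     0.     0.     1.   ]] 372.51925858363086
stand 0.88 [183.7, 186.5, 206.0, 211.2] [192.281 199.115] 417 [0.561 0.366 0.   ]
stand 0.68 [125.4, 164.6, 165.3, 199.6] [145.637 182.867] 822 [0.629 0.54  0.   ]
stand 0.67 [189.6, 245.3, 234.2, 285.8] [211.289 266.927] 954 [0.314 0.298 0.   ]
backrest 0.96 [126.2, 167.3, 164.2, 196.1] [145.396 182.349] 518 [0.631 0.541 0.   ]
backrest 0.77 [182.7, 188.7, 199.0, 208.6] [191.785 197.807] 274 [0.566 0.368 0.   ]
mat 0.83 [270.0, 158.6, 311.5, 210.0] [288.122 184.769] 202
[... 1460 characters left out ...]
.57 [206.2, 156.4, 254.1, 197.7] [232.648 176.059] 909 [0.574 0.39  0.   ]
succulent 0.93 [265.8, 182.4, 285.2, 207.7] [274.026 192.706] 459 [0.677 0.227 0.   ]
succulent 0.63 [280.1, 239.6, 309.4, 276.5] [292.657 256.162] 693 [ 0.596 -0.09   0.   ]
succulent 0.47 [216.7, 150.9, 238.4, 178.9] [227.693 163.672] 348 [0.586 0.486 0.   ]
succulent 0.43 [207.8, 155.1, 253.5, 195.3] [232.373 176.052] 851 [0.573 0.39  0.   ]
succulent 0.25 [318.4, 207.6, 349.9, 243.7] [332.689 224.514] 514 [ 0.78  -0.009 -0.   ]
pill_organiser 0.77 [319.6, 209.1, 350.2, 241.4] [333.147 224.883] 497 [ 0.781 -0.011  0.   ]
toothpick_holder 0.65 [316.8, 308.8, 336.8, 339.8] [328.461 323.04 ] 521 [ 0.576 -0.331  0.   ]
```

Run:
```python
import cv2,numpy as np
a=cv2.imread('pics/top0.png')[120:300,110:410]; b=cv2.imread('pics/side0.png')[130:350,145:365]
a=cv2.resize(a,(500,300),interpolation=3); b=cv2.resize(b,(300,300),interpolation=3)
x=cv2.imread('pics/top0.png')[160:230,110:230]; y=cv2.imread('pics/side0.png')[135:205,195:265]
x=cv2.resize(x,(480,280),interpolation=3); y=cv2.resize(y,(280,280),interpolation=3)
o=np.zeros((590,800,3),np.uint8); o[:300,:500]=a;o[:300,500:]=b;o[305:585,:480]=x;o[305:585,490:770]=y
cv2.imwrite('pics/m0.png',o)
```

```text
(no output)
```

View pics/m0.png

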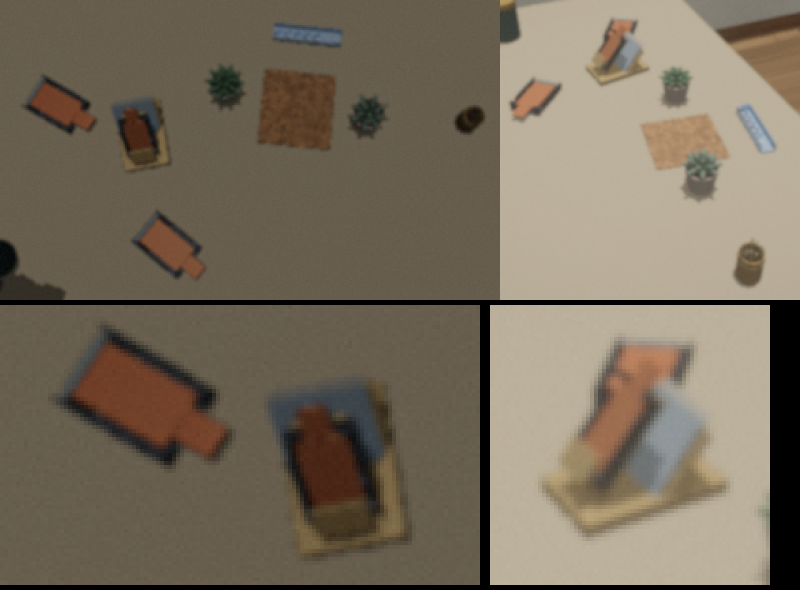

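The top view shows the rack at about (0.56, 0.35), opening towards the robot and yawed about 9°. The mat is near (0.60, 0.01), and the two larger look-alikes lie loose on the table. I'll move above the rack and look closer.

>>> drive_tool(commands=[{"tx":0.42,"ty":-0.46,"tz":0.15,"turn":0.34},{"tx":0.42,"ty":-0.46,"tz":0.15,"turn":0.34},{"tx":0.42,"ty":-0.46,"tz":0.15,"turn":0.34},{"tx":0.42,"ty":-0.46,"tz":0.15,"turn":0.34},{"tx":0.42,"ty":-0.46,"tz":0.15,"turn":0.34},{"tx":0.42,"ty":-0.46,"tz":0.15,"turn":0.34},{"tx":0.42,"ty":-0.46,"tz":0.15,"turn":0.34},{"tx":0.42,"ty":-0.46,"tz":0.15,"turn":0.34},{"tx":0.42,"ty":-0.46,"tz":0.15,"turn":0.34},{"tx":0.42,"ty":-0.46,"tz":0.15,"turn":0.34}])

```text
invalid input
```

Run:
```python
from h import *
import pickle
np.set_printoptions(precision=3,suppress=True)
c=cam('wrist'); save(c,'w1.png'); print(c['T_tool_cam'],c['T'],c['fx'],c['cx'],c['cy'])
ms={}
for l in ['stand','backrest','rack']:
    for t in r.trace(l,'wrist'): print(l,t['score'],t['extent'],t['pixels'].sum()); ms.setdefault(l,t['pixels'])
pickle.dump((c,ms),open('w1.pkl','wb'))
s=r.get_state(); print(s['tcp_pos'],s['eef_rot'],s['time_s'])
```

```text
[[-0.001 -0.962 -0.273  0.075]
 [ 1.    -0.001  0.    -0.002]
 [-0.    -0.273  0.962 -0.158]
 [ 0.     0.     0.     1.   ]] [[-0.377 -0.891 -0.253  0.324]
 [-0.926  0.362  0.103  0.599]
 [ 0.     0.273 -0.962  0.385]
 [ 0.     0.     0.     1.   ]] 304.21214612515973 251.20389681877842 190.91801238488947
stand 0.88 [434.5, 0.2, 512.0, 55.9] 3122
backrest 0.71 [443.2, 0.0, 512.0, 43.4] 1798
[0.254 0.625 0.227] [-180.       0.     -22.106] 1.0
```

View pics/w1.png

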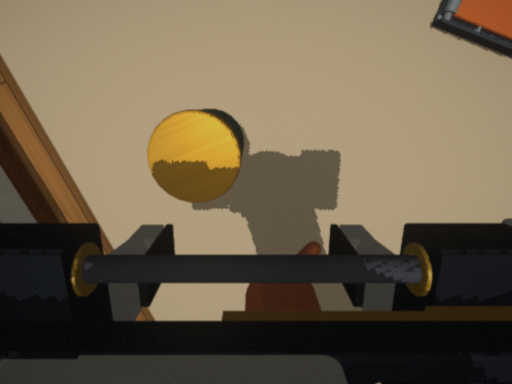

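The wrist camera sits 75 mm ahead of the tool and looks down and slightly back, with the bottom of the picture hidden by the fingers. Only the edge of a look-alike shows, at top right. The move was refused, probably because "hand" is required, so I'll retry with it.

>>> drive_tool(commands=[{"hand":0,"tx":0.42,"ty":-0.46,"tz":0.15,"turn":0.34},{"hand":0,"tx":0.42,"ty":-0.46,"tz":0.15,"turn":0.34},{"hand":0,"tx":0.42,"ty":-0.46,"tz":0.15,"turn":0.34},{"hand":0,"tx":0.42,"ty":-0.46,"tz":0.15,"turn":0.34},{"hand":0,"tx":0.42,"ty":-0.46,"tz":0.15,"turn":0.34},{"hand":0,"tx":0.42,"ty":-0.46,"tz":0.15,"turn":0.34},{"hand":0,"tx":0.42,"ty":-0.46,"tz":0.15,"turn":0.34},{"hand":0,"tx":0.42,"ty":-0.46,"tz":0.15,"turn":0.34},{"hand":0,"tx":0.42,"ty":-0.46,"tz":0.15,"turn":0.34},{"hand":0,"tx":0.42,"ty":-0.46,"tz":0.15,"turn":0.34}], grip_force=20)

```text
time_s: 2.0
tcp_pos: [0.5065, 0.3486, 0.3166]
eef_rot: [-180.0, -0.0, 8.4]
contact_force: [-0.6, -0.1, -0.1]
gripper_width: 0.0876
gripper_force: 0.0
```

Run:
```python
from h import *
import pickle
np.set_printoptions(precision=3,suppress=True)
c=cam('wrist'); save(c,'w2.png')
ms={}
for l in ['stand','backrest','rack']:
    for t in r.trace(l,'wrist'): print(l,t['score'],t['extent'],t['pixels'].sum()); ms.setdefault(l,t['pixels'])
pickle.dump((c,ms),open('w2.pkl','wb'))
s=r.get_state(); print(s['tcp_pos'],s['eef_rot'],s['time_s'])
```

```text
stand 0.72 [225.1, 101.4, 279.9, 159.7] 2511
stand 0.59 [64.6, 0.0, 182.6, 102.2] 6391
backrest 0.83 [229.8, 101.7, 269.1, 157.6] 1632
backrest 0.72 [73.0, 0.4, 183.7, 103.5] 4618
backrest 0.58 [228.3, 234.2, 302.2, 313.0] 1115
rack 0.67 [209.4, 65.5, 288.8, 174.0] 4647
[0.505 0.35  0.316] [179.982   0.03    8.572] 2.2
```

View pics/w2.png

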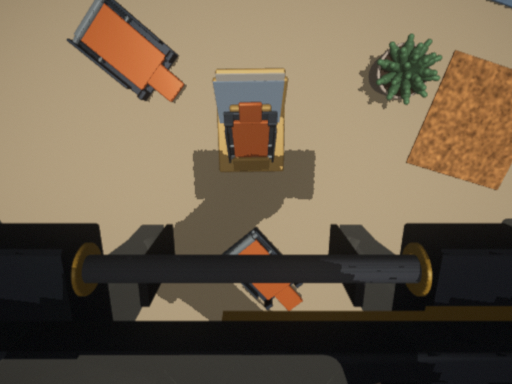

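The rack is centred at about (250, 120) and nearly square to the tool, with the tab at (250, 105) and the lip at (250, 163). I'll go lower for a better fit.

>>> drive_tool(commands=[{"hand":0,"tx":0,"ty":0,"tz":-0.15,"turn":0},{"hand":0,"tx":0,"ty":0,"tz":-0.15,"turn":0},{"hand":0,"tx":0,"ty":0,"tz":-0.15,"turn":0},{"hand":0,"tx":0,"ty":0,"tz":-0.15,"turn":0}])

```text
time_s: 2.6
tcp_pos: [0.506, 0.3499, 0.2272]
eef_rot: [179.9, 0.0, 8.6]
contact_force: [0.8, -0.0, 1.1]
gripper_width: 0.088
gripper_force: 0.0
```

Run:
```python
from h import *
import pickle
np.set_printoptions(precision=3,suppress=True)
c=cam('wrist'); save(c,'w3.png')
ms={}
for l in ['stand','backrest','rack']:
    for t in r.trace(l,'wrist'): print(l,t['score'],t['extent'],t['pixels'].sum()); ms.setdefault(l,t['pixels'])
pickle.dump((c,ms),open('w3.pkl','wb'))
s=r.get_state(); print(s['tcp_pos'],s['eef_rot'],s['time_s'])
f=cv2.imread('pics/w3.png')[40:210,160:360]; cv2.imwrite('pics/w3c.png',cv2.resize(f,(700,595),interpolation=cv2.INTER_CUBIC))
```

```text
stand 0.94 [217.8, 97.0, 291.0, 176.8] 4335
stand 0.77 [215.3, 283.9, 310.3, 310.2] 2378
stand 0.57 [18.6, 0.2, 165.3, 98.0] 8655
backrest 0.83 [217.5, 280.4, 297.5, 313.3] 1588
backrest 0.68 [225.2, 97.0, 276.3, 169.1] 2754
backrest 0.64 [28.3, 0.3, 168.8, 102.4] 6337
backrest 0.63 [215.7, 103.3, 286.2, 177.0] 4315
rack 0.7 [200.5, 55.0, 299.2, 188.2] 6689
rack 0.34 [216.7, 101.9, 289.8, 178.1] 4208
[0.507 0.35  0.229] [-179.874   -0.175    8.527] 2.8
```

View pics/w3c.png

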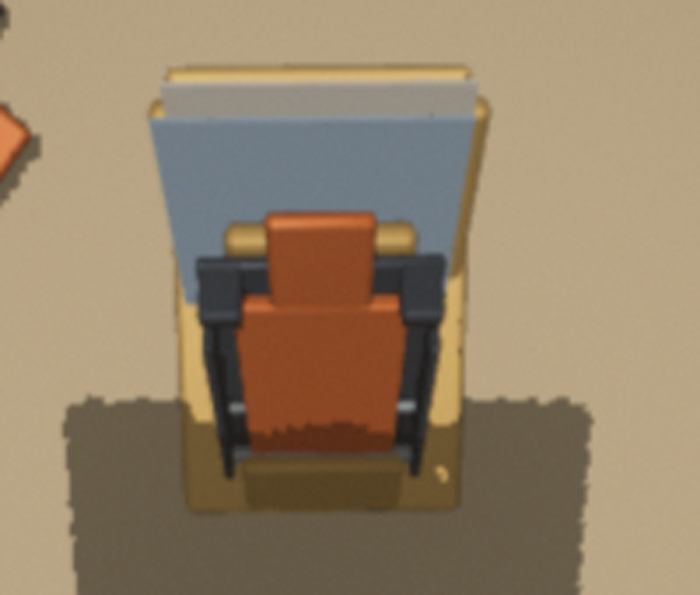

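The crop shows the folded stand clearly: tab tip corners at (266, 214) and (377, 214), shoulders at (243, 298) and (406, 298), flange bottoms at (225, 478) and (420, 476), and foot board corners at (185, 510) and (460, 510). I'll fit a pose to these.

Run:
```python
from h import *
import pickle
from scipy.optimize import least_squares
np.set_printoptions(precision=4,suppress=True)
c,ms=pickle.load(open('w3.pkl','rb'))
P=np.array([[73,13,14],[73,-13,14],[39,23,14],[39,-23,14],[-48,32,18],[-48,-32,18]])/1e3
uv=np.array([[266,214],[377,214],[243,298],[406,298],[226,478],[419,476]])/3.5+[160,40]
def pose(p):
    return R.from_euler('z',p[3])*R.from_euler('y',-50,degrees=True)
def f(p):
    W=pose(p).apply(P)+p[:3]
    return (np.array([proj(c,w) for w in W])-uv).ravel()
s=least_squares(f,[.56,.35,.06,.15],loss='soft_l1'); p=s.x
print(p[:3],np.degrees(p[3]),f(p).reshape(-1,2))
foot=p[:3]+pose(p).apply([-.048,0,0]); print('foot',foot)
for x in (5,10,15): print(x,p[:3]+pose(p).apply([x/1e3,0,.0115]))
q=[onz(c,u/3.5+160,v/3.5+40,.014) for u,v in[(185,510),(460,510)]]; print(q,np.linalg.norm(q[0]-q[1]),np.degrees(np.arctan2(-(q[0]-q[1])[0],(q[0]-q[1])[1])))
```

```text
[0.5477 0.3558 0.066 ] 8.981708797193892 [[-0.2678  0.0019]
 [ 0.4312 -0.2485]
 [-2.8712  1.5955]
 [ 1.4351  1.2054]
 [-0.0414 -1.7973]
 [ 0.0016 -1.643 ]]
foot [0.5172 0.3509 0.0293]
5 [0.5422 0.3549 0.0772]
10 [0.5453 0.3554 0.0811]
15 [0.5485 0.3559 0.0849]
[array([0.476 , 0.3946, 0.014 ]), array([0.4907, 0.2965, 0.014 ])] 0.09922948268844091 8.535224089789402
```

>>> drive_tool(commands=[{"hand":0,"tx":0.065,"ty":0.009,"tz":0,"turn":0.002},{"hand":0,"tx":0.065,"ty":0.009,"tz":-0.08,"turn":0.002},{"hand":0,"tx":0.065,"ty":0.009,"tz":-0.14,"turn":0.002},{"hand":0,"tx":0.065,"ty":0.009,"tz":-0.19,"turn":0.002},{"hand":0,"tx":0.065,"ty":0.009,"tz":-0.22,"turn":0.002},{"hand":0,"tx":0.065,"ty":0.009,"tz":-0.245,"turn":0.002},{"hand":0,"tx":0.065,"ty":0.009,"tz":-0.26,"turn":0.002},{"hand":0,"tx":0.065,"ty":0.009,"tz":-0.26,"turn":0.002}])

```text
time_s: 3.6
tcp_pos: [0.545, 0.3548, 0.0703]
eef_rot: [180.0, 0.0, 8.7]
contact_force: [0.2, 0.2, -0.1]
gripper_width: 0.0878
gripper_force: 0.0
```

>>> drive_tool(commands=[{"hand":1,"tx":0,"ty":0,"tz":0,"turn":0},{"hand":1,"tx":0,"ty":0,"tz":0,"turn":0},{"hand":1,"tx":0,"ty":0,"tz":0,"turn":0},{"hand":1,"tx":0,"ty":0,"tz":0,"turn":0},{"hand":1,"tx":0,"ty":0,"tz":0,"turn":0},{"hand":1,"tx":0,"ty":0,"tz":0,"turn":0}], grip_force=30)

```text
time_s: 4.2
tcp_pos: [0.5454, 0.3552, 0.0714]
eef_rot: [-180.0, -0.1, 8.7]
contact_force: [-1.2, 0.6, 6.1]
gripper_width: 0.0634
gripper_force: 30.0
```

Gripped at 63 mm wide. Now I'll draw it up the slope, then lift.

>>> drive_tool(commands=[{"hand":1,"tx":0.01,"ty":0.0015,"tz":0.012,"turn":0},{"hand":1,"tx":0.02,"ty":0.003,"tz":0.024,"turn":0},{"hand":1,"tx":0.03,"ty":0.0046,"tz":0.036,"turn":0},{"hand":1,"tx":0.045,"ty":0.007,"tz":0.054,"turn":0},{"hand":1,"tx":0.045,"ty":0.007,"tz":0.1,"turn":0},{"hand":1,"tx":0.045,"ty":0.007,"tz":0.16,"turn":0},{"hand":1,"tx":0.045,"ty":0.007,"tz":0.22,"turn":0},{"hand":1,"tx":0.045,"ty":0.007,"tz":0.27,"turn":0},{"hand":1,"tx":0.045,"ty":0.007,"tz":0.3,"turn":0},{"hand":1,"tx":0.045,"ty":0.007,"tz":0.3,"turn":0}])

```text
time_s: 5.2
tcp_pos: [0.5738, 0.3598, 0.2544]
eef_rot: [-179.8, -0.3, 8.7]
contact_force: [0.4, 0.2, -4.1]
gripper_width: 0.0641
gripper_force: 30.0
```

>>> drive_tool(commands=[{"hand":1,"tx":-0.01,"ty":-0.05,"tz":0.03,"turn":0},{"hand":1,"tx":-0.03,"ty":-0.12,"tz":0.075,"turn":0},{"hand":1,"tx":-0.05,"ty":-0.2,"tz":0.075,"turn":0},{"hand":1,"tx":-0.08,"ty":-0.28,"tz":0.075,"turn":0},{"hand":1,"tx":-0.1,"ty":-0.36,"tz":0.075,"turn":0},{"hand":1,"tx":-0.1,"ty":-0.44,"tz":0.075,"turn":0},{"hand":1,"tx":-0.1,"ty":-0.51,"tz":0.075,"turn":0},{"hand":1,"tx":-0.1,"ty":-0.56,"tz":0.075,"turn":0},{"hand":1,"tx":-0.1,"ty":-0.575,"tz":0.075,"turn":0},{"hand":1,"tx":-0.1,"ty":-0.575,"tz":0.075,"turn":0}])

```text
time_s: 6.2
tcp_pos: [0.5116, 0.0126, 0.2946]
eef_rot: [-180.0, 0.1, 8.5]
contact_force: [0.2, -1.0, -4.2]
gripper_width: 0.0639
gripper_force: 30.0
```

Run:
```python
from h import *
import pickle
np.set_printoptions(precision=4,suppress=True)
c=cam('wrist'); save(c,'w4.png')
ms={}
for l in ['mat','succulent','stand']:
    for t in r.trace(l,'wrist'): print(l,t['score'],t['extent'],t['pixels'].sum()); ms.setdefault(l,[]).append(t['pixels'])
pickle.dump((c,ms),open('w4.pkl','wb'))
s=r.get_state(); print(s['tcp_pos'],s['eef_rot'],s['time_s'])
m=ms['mat'][0].astype(np.uint8)
cs=max(cv2.findContours(m,0,cv2.CHAIN_APPROX_NONE)[0],key=cv2.contourArea)[:,0]
w=np.array([onz(c,*p,.003)[:2] for p in cs],np.float32)*1000
print(cv2.minAreaRect(w), w.min(0),w.max(0))
```

```text
mat 0.7 [189.2, 9.1, 332.8, 166.0] 14415
succulent 0.74 [94.4, 0.0, 169.1, 67.2] 3315
succulent 0.66 [0.0, 24.9, 59.5, 144.6] 5681
succulent 0.64 [338.7, 99.5, 405.7, 166.6] 2760
stand 0.93 [177.2, 210.1, 326.1, 254.1] 6046
stand 0.69 [12.5, 206.5, 59.0, 233.7] 428
[0.5121 0.0148 0.295 ] [-179.9917    0.0364    8.7196] 6.4
((603.9244384765625, 16.09716796875), (160.3015899658203, 169.9352264404297), 81.85872650146484) [510.7917 -73.4183] [697.6974 105.7027]
```

View pics/w4.png

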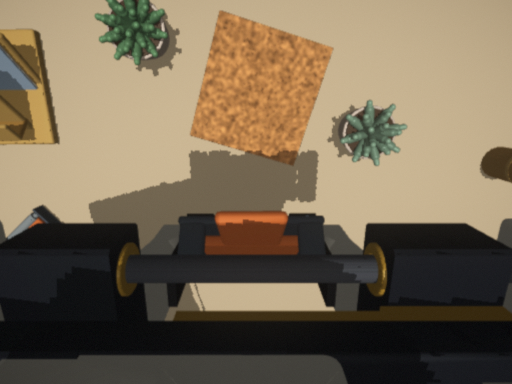

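The mat is centred at (0.604, 0.016) with its x axis at −8.1° and both sizes match. The stand is in the fingers with its tab at (252, 213). Next I'll check its tilt in the hand and plan the lowering arc.

Run:
```python
from h import *
import pickle
from scipy.optimize import least_squares
np.set_printoptions(precision=4,suppress=True)
c,ms=pickle.load(open('w4.pkl','rb'))
t=np.array([.5121,.0148,.295]); yaw=8.72
P=np.array([[73,13,14],[73,-13,14],[39,23,14],[39,-23,14]])/1e3
uv=np.array([[218,213],[287,213],[205,238],[299,238]])
def W(pitch,gx,gh,P,gy=0): # gx: stand x at grip, gh: height of (gx,z=11.5) over TCP
    return R.from_euler('z',yaw,degrees=True).apply(R.from_euler('y',-pitch,degrees=True).apply(P-[gx,gy,.0115])+[0,0,gh])+t
for pit in (50,60,70,80,90):
    print(pit,np.array([proj(c,w) for w in W(pit,.010,.010,P)]).round(0).tolist())
for gh in (.008,.011):
  s=least_squares(lambda p:(np.array([proj(c,w) for w in W(p[0]*100,p[1],gh,P,p[2])])-uv).ravel(),[.5,.01,0]); print(gh,s.x[0]*100,s.x[1:]*1e3,s.fun.round(1))
```

```text
50 [[208.0, 215.0], [284.0, 215.0], [196.0, 241.0], [299.0, 241.0]]
60 [[207.0, 248.0], [285.0, 247.0], [195.0, 253.0], [300.0, 252.0]]
70 [[206.0, 282.0], [286.0, 281.0], [195.0, 264.0], [300.0, 264.0]]
80 [[207.0, 314.0], [286.0, 314.0], [195.0, 275.0], [300.0, 275.0]]
90 [[208.0, 343.0], [285.0, 343.0], [196.0, 286.0], [299.0, 285.0]]
0.008 47.18401008172585 [16.839   2.1046] [-0.6 -0.7  0.2 -0.9 -1.5  2.5  2.   2.1]
0.011 45.81835927171186 [16.847   2.0994] [-1.4 -1.3  0.9 -1.6 -2.4  4.1  2.9  3.8]
```

Run:
```python
from h import *
import pickle
from scipy.optimize import least_squares
np.set_printoptions(precision=4,suppress=True)
c,ms=pickle.load(open('w4.pkl','rb'))
f=cv2.cvtColor(c['frame'],cv2.COLOR_RGB2BGR)[195:310,165:340]; cv2.imwrite('pics/w4c.png',cv2.resize(f,None,fx=4.5,fy=4.5,interpolation=cv2.INTER_CUBIC))
a=c['frame'].astype(int); m=(a[...,0]-a[...,2]>60)&(a[...,0]>1.8*a[...,1])
for v in range(205,262,3):
    x=np.where(m[v,170:335])[0]+170
    print(v,(x.min(),x.max(),len(x)) if len(x) else None)
```

```text
205 None
208 None
211 None
214 (np.int64(216), np.int64(285), 70)
217 (np.int64(215), np.int64(287), 71)
220 (np.int64(215), np.int64(286), 50)
223 (np.int64(216), np.int64(285), 70)
226 (np.int64(218), np.int64(284), 67)
229 (np.int64(219), np.int64(283), 65)
232 (np.int64(220), np.int64(282), 63)
235 (np.int64(221), np.int64(281), 61)
238 (np.int64(206), np.int64(296), 91)
241 (np.int64(206), np.int64(297), 92)
244 (np.int64(205), np.int64(297), 93)
247 (np.int64(206), np.int64(297), 92)
250 (np.int64(205), np.int64(297), 93)
253 (np.int64(207), np.int64(295), 89)
256 None
259 None
```

View pics/w4c.png

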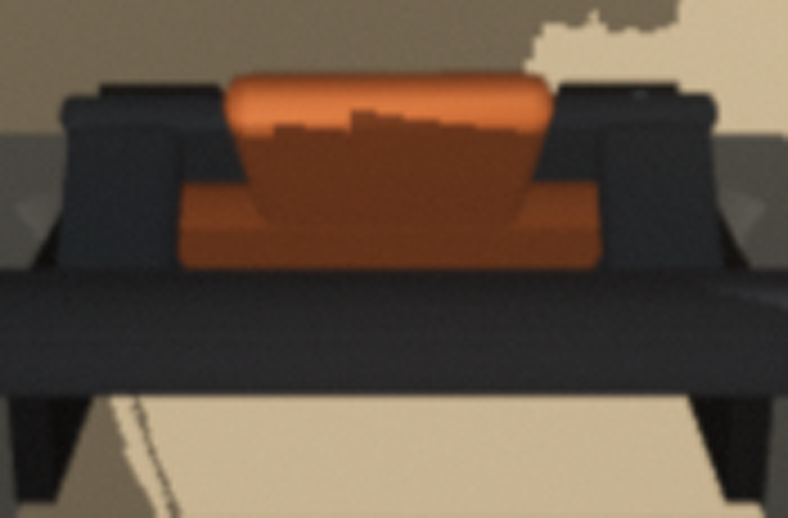

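Run:
```python
from h import *
import pickle
from scipy.optimize import least_squares
np.set_printoptions(precision=4,suppress=True)
c,ms=pickle.load(open('w4.pkl','rb'))
t=np.array([.5121,.0148,.295]); yaw=8.72
P=np.array([[73,13,9],[73,-13,9],[73,13,14],[73,-13,14],[39,23,14],[39,-23,14],[39,23,9],[39,-23,9]])/1e3
uv=np.array([[216,211.5],[287,211.5],[215,221.5],[287,221.5],[204.5,246],[298,246],[205.5,236],[297.5,236]])
def W(pitch,gx,gh,P,gy=0):
    return R.from_euler('z',yaw,degrees=True).apply(R.from_euler('y',-pitch,degrees=True).apply(P-[gx,gy,.0115])+[0,0,gh])+t
pr=lambda p,gh:(np.array([proj(c,w) for w in W(p[0]*100,p[1],gh,P,p[2])])-uv).ravel()
for gh in (0,.005,.01):
  s=least_squares(lambda p:pr(p,gh),[.5,.01,0]); print(gh,s.x[0]*100,s.x[1:]*1e3,s.cost,s.fun.reshape(-1,2).round(1).tolist())
s=least_squares(lambda p:pr(p,p[3]),[.5,.01,0,.005]); print(s.x,s.cost,s.fun.reshape(-1,2).round(1).tolist())
```

```text
0 54.14734875014637 [20.5176  1.6878] 100.05095809537283 [[3.2, 0.8], [-3.8, 0.6], [3.8, 2.9], [-3.3, 2.6], [1.4, -5.6], [-1.1, -5.9], [0.9, -5.3], [-1.2, -5.7]]
0.005 51.38162726774419 [21.4739  1.6913] 34.21414708036346 [[2.5, -0.1], [-3.0, -0.3], [3.0, 2.0], [-2.5, 1.8], [0.3, -2.6], [-0.0, -3.0], [-0.1, -2.5], [-0.1, -2.9]]
0.01 48.95806777564147 [21.3312  1.6959] 11.885907590579201 [[1.4, -1.1], [-1.9, -1.3], [1.8, 1.3], [-1.3, 1.1], [-1.2, 0.3], [1.5, -0.0], [-1.5, 0.2], [1.3, -0.2]]
[0.4905 0.0213 0.0017 0.0098] 11.842966602924092 [[1.4, -1.0], [-2.0, -1.3], [1.8, 1.3], [-1.3, 1.1], [-1.1, 0.2], [1.4, -0.2], [-1.5, 0.1], [1.2, -0.3]]
```

Run:
```python
from h import *
import pickle
np.set_printoptions(precision=1,suppress=True)
c,ms=pickle.load(open('w4.pkl','rb'))
d=np.radians(-8.14); D=np.array([[np.cos(d),np.sin(d)],[-np.sin(d),np.cos(d)]])
for m in ms['succulent'][::2]:
    q=np.argwhere(m)[:,::-1]
    w=np.array([onz(c,*p,.075)[:2] for p in q])-[.604,.0165]; w=(w@D.T)*1000
    print(w.mean(0),w.min(0),w.max(0))
```

```text
[ 21.5 152.8] [-14.1 114.1] [ 54.6 198.5]
[  -7.6 -143. ] [ -46.1 -185.3] [  30.5 -103.5]
```

>>> drive_tool(commands=[{"hand":1,"tx":0.06,"ty":0.004,"tz":0,"turn":-0.187},{"hand":1,"tx":0.129,"ty":0.007,"tz":-0.05,"turn":-0.187},{"hand":1,"tx":0.129,"ty":0.007,"tz":-0.12,"turn":-0.187},{"hand":1,"tx":0.129,"ty":0.007,"tz":-0.18,"turn":-0.187},{"hand":1,"tx":0.129,"ty":0.007,"tz":-0.24,"turn":-0.187},{"hand":1,"tx":0.129,"ty":0.007,"tz":-0.28,"turn":-0.187},{"hand":1,"tx":0.129,"ty":0.007,"tz":-0.3,"turn":-0.187},{"hand":1,"tx":0.129,"ty":0.007,"tz":-0.3,"turn":-0.187}])

```text
time_s: 7.2
tcp_pos: [0.5886, 0.0187, 0.1138]
eef_rot: [179.9, 0.2, -8.1]
contact_force: [-0.4, -0.1, -3.7]
gripper_width: 0.0636
gripper_force: 30.0
```

>>> drive_tool(commands=[{"hand":1,"tx":0.003,"ty":0,"tz":-0.04,"turn":0},{"hand":1,"tx":0.003,"ty":0,"tz":-0.07,"turn":0},{"hand":1,"tx":0.003,"ty":0,"tz":-0.085,"turn":0},{"hand":1,"tx":0.003,"ty":0,"tz":-0.09,"turn":0},{"hand":1,"tx":0.003,"ty":0,"tz":-0.09,"turn":0}])

```text
time_s: 7.7
tcp_pos: [0.5919, 0.0185, 0.0625]
eef_rot: [-180.0, -0.1, -8.1]
contact_force: [0.0, 0.3, -2.5]
gripper_width: 0.0638
gripper_force: 30.0
```

>>> drive_tool(commands=[{"hand":1,"tx":0,"ty":0,"tz":-0.004,"turn":0},{"hand":1,"tx":0,"ty":0,"tz":-0.007,"turn":0},{"hand":1,"tx":0,"ty":0,"tz":-0.007,"turn":0}])

```text
time_s: 8.0
tcp_pos: [0.5913, 0.0182, 0.0576]
eef_rot: [-180.0, -0.0, -8.2]
contact_force: [0.7, -0.4, -5.2]
gripper_width: 0.0638
gripper_force: 30.0
```

>>> drive_tool(commands=[{"hand":1,"tx":0,"ty":0,"tz":-0.003,"turn":0},{"hand":1,"tx":0,"ty":0,"tz":-0.005,"turn":0},{"hand":1,"tx":0,"ty":0,"tz":-0.005,"turn":0}])

```text
time_s: 8.3
tcp_pos: [0.5911, 0.0181, 0.0542]
eef_rot: [180.0, 0.0, -8.2]
contact_force: [0.4, -0.4, -3.2]
gripper_width: 0.0641
gripper_force: 30.0
```

>>> drive_tool(commands=[{"hand":1,"tx":0,"ty":0,"tz":-0.003,"turn":0},{"hand":1,"tx":0,"ty":0,"tz":-0.005,"turn":0},{"hand":1,"tx":0,"ty":0,"tz":-0.005,"turn":0}])

```text
time_s: 8.6
tcp_pos: [0.591, 0.0181, 0.0511]
eef_rot: [180.0, 0.0, -8.2]
contact_force: [0.2, 0.6, -3.0]
gripper_width: 0.0635
gripper_force: 30.0
```

>>> drive_tool(commands=[{"hand":1,"tx":0,"ty":0,"tz":-0.003,"turn":0},{"hand":1,"tx":0,"ty":0,"tz":-0.005,"turn":0},{"hand":1,"tx":0,"ty":0,"tz":-0.005,"turn":0}])

```text
time_s: 8.9
tcp_pos: [0.591, 0.0181, 0.0481]
eef_rot: [180.0, 0.0, -8.2]
contact_force: [0.2, -0.3, -4.7]
gripper_width: 0.0637
gripper_force: 30.0
```

>>> drive_tool(commands=[{"hand":1,"tx":0,"ty":0,"tz":-0.003,"turn":0},{"hand":1,"tx":0,"ty":0,"tz":-0.005,"turn":0},{"hand":1,"tx":0,"ty":0,"tz":-0.005,"turn":0}])

```text
time_s: 9.2
tcp_pos: [0.591, 0.0181, 0.0451]
eef_rot: [180.0, 0.0, -8.2]
contact_force: [0.0, 0.9, -3.7]
gripper_width: 0.0639
gripper_force: 30.0
```

>>> drive_tool(commands=[{"hand":1,"tx":0,"ty":0,"tz":-0.003,"turn":0},{"hand":1,"tx":0,"ty":0,"tz":-0.005,"turn":0},{"hand":1,"tx":0,"ty":0,"tz":-0.005,"turn":0}])

```text
time_s: 9.5
tcp_pos: [0.5916, 0.0182, 0.0428]
eef_rot: [-180.0, -0.0, -8.1]
contact_force: [-1.6, 0.5, 1.7]
gripper_width: 0.0638
gripper_force: 30.0
```

>>> drive_tool(commands=[{"hand":1,"tx":0,"ty":0,"tz":-0.003,"turn":0},{"hand":1,"tx":0,"ty":0,"tz":-0.005,"turn":0},{"hand":1,"tx":0,"ty":0,"tz":-0.005,"turn":0}])

```text
time_s: 9.8
tcp_pos: [0.5936, 0.0181, 0.0412]
eef_rot: [-180.0, -0.3, -8.1]
contact_force: [1.5, -2.9, 6.7]
gripper_width: 0.0635
gripper_force: 30.0
```

Contact was at TCP z ≈ 0.044. I'll loosen the grip and swing the stand down about its rear edge.

>>> drive_tool(commands=[{"hand":1,"tx":0,"ty":0,"tz":0,"turn":0},{"hand":1,"tx":0.007,"ty":-0.001,"tz":-0.003,"turn":0},{"hand":1,"tx":0.014,"ty":-0.002,"tz":-0.006,"turn":0},{"hand":1,"tx":0.02,"ty":-0.003,"tz":-0.012,"turn":0},{"hand":1,"tx":0.0264,"ty":-0.0038,"tz":-0.0177,"turn":0},{"hand":1,"tx":0.0264,"ty":-0.0038,"tz":-0.0177,"turn":0}], grip_force=12)

```text
time_s: 10.4
tcp_pos: [0.6073, 0.0159, 0.0278]
eef_rot: [180.0, 0.0, -8.2]
contact_force: [1.3, 0.0, -2.0]
gripper_width: 0.0639
gripper_force: 12.0
```

Run:
```python
from h import *
import pickle
c=cam('wrist'); s=cam('side'); pickle.dump((c,s),open('w5.pkl','wb'))
a=cv2.cvtColor(c['frame'],cv2.COLOR_RGB2BGR)[:320,100:410]; b=cv2.cvtColor(s['frame'],cv2.COLOR_RGB2BGR)[170:290,220:360]
o=np.zeros((480,800,3),np.uint8); o[:,:465]=cv2.resize(a,(465,480),interpolation=2); o[:287,465:800]=cv2.resize(b,(335,287),interpolation=2)
cv2.imwrite('pics/w5.png',o)
```

```text
(no output)
```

View pics/w5.png

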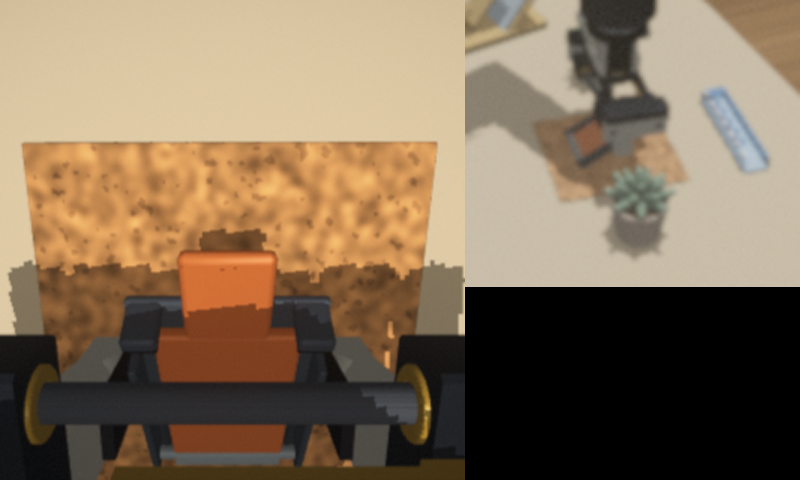

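Run:
```python
from h import *
import pickle
from scipy.optimize import least_squares
np.set_printoptions(precision=4,suppress=True)
c,_=pickle.load(open('w5.pkl','rb'))
t=np.array([.6073,.0159,.0280]); yaw=-8.2
P=np.array([[73,13,14],[73,-13,14],[39,23,14],[39,-23,14]])/1e3
uv=np.array([[220,176],[283.5,176],[206.7,220],[298.7,220]])
Rz=R.from_euler('z',yaw,degrees=True)
def W(pitch,gx,gh,P,gy=0):
    return Rz.apply(R.from_euler('y',-pitch,degrees=True).apply(P-[gx,gy,.0115])+[0,0,gh])+t
for gh in (.006,.01,.014):
  s=least_squares(lambda p:(np.array([proj(c,w) for w in W(p[0]*100,p[1],gh,P,p[2])])-uv).ravel(),[.3,.01,0]); p=s.x
  E=Rz.inv().apply(W(p[0]*100,p[1],gh,np.array([[-.048,0,0]]))-t)[0]
  print(gh,p[0]*100,p[1:]*1e3,s.cost,'rear edge rel tcp',E,'z',E[2]+t[2],s.fun.round(1))
q=[Rz.inv().apply(onz(c,u,95.3,.003)-t)*1e3 for u in (114.7,391.3)]; print(q)
print(Rz.inv().apply(np.array([.604,.0165,0])-t)*1e3)
```

```text
0.006 34.08132706280366 [11.7486 -0.6842] 24.345662388686993 rear edge rel tcp [-0.043 -0.    -0.037] z -0.009006041130555194 [-1.2 -1.7  2.2 -1.7 -3.1  3.4  1.9  3.4]
0.01 32.549414314962796 [11.7117 -0.6953] 55.207812535427905 rear edge rel tcp [-0.0441 -0.     -0.0318] z -0.003820162490001406 [-2.  -2.7  3.1 -2.7 -4.3  5.2  3.   5.2]
0.014 30.8460211494877 [11.789  -0.7055] 100.86351126125342 rear edge rel tcp [-0.0454  0.     -0.0265] z 0.0014709197649598292 [-2.8 -3.8  3.8 -3.8 -5.5  7.2  4.2  7.1]
[array([ 80.4529,  79.3742, -25.    ]), array([ 80.4665, -79.3082, -25.    ])]
[ -3.3518   0.1232 -28.    ]
```

The stand now pitches about 31° with the grip at stand x ≈ 12 mm, and the rear edge sits about 7 mm too far forward. I'll lift slightly, move back 7 mm, then finish the arc.

>>> drive_tool(commands=[{"hand":1,"tx":0,"ty":0,"tz":0,"turn":0},{"hand":1,"tx":0,"ty":0,"tz":0.01,"turn":0},{"hand":1,"tx":-0.012,"ty":0.0017,"tz":0.01,"turn":0},{"hand":1,"tx":-0.012,"ty":0.0017,"tz":0.01,"turn":0},{"hand":1,"tx":-0.012,"ty":0.0017,"tz":0.004,"turn":0},{"hand":1,"tx":-0.012,"ty":0.0017,"tz":-0.001,"turn":0},{"hand":1,"tx":-0.012,"ty":0.0017,"tz":-0.001,"turn":0}], grip_force=30)

```text
time_s: 11.2
tcp_pos: [0.5997, 0.0169, 0.0277]
eef_rot: [180.0, 0.0, -8.2]
contact_force: [-0.1, 0.2, -3.5]
gripper_width: 0.0639
gripper_force: 30.0
```

>>> drive_tool(commands=[{"hand":1,"tx":0,"ty":0,"tz":0,"turn":0},{"hand":1,"tx":0.0057,"ty":-0.0008,"tz":-0.008,"turn":0},{"hand":1,"tx":0.0114,"ty":-0.0016,"tz":-0.016,"turn":0},{"hand":1,"tx":0.0155,"ty":-0.0022,"tz":-0.024,"turn":0},{"hand":1,"tx":0.0191,"ty":-0.0027,"tz":-0.032,"turn":0},{"hand":1,"tx":0.021,"ty":-0.003,"tz":-0.036,"turn":0},{"hand":1,"tx":0.0224,"ty":-0.0032,"tz":-0.0385,"turn":0},{"hand":1,"tx":0.0224,"ty":-0.0032,"tz":-0.0385,"turn":0}], grip_force=12)

```text
time_s: 12.0
tcp_pos: [0.6131, 0.0149, 0.0047]
eef_rot: [180.0, 0.0, -8.2]
contact_force: [-0.8, 0.6, -3.1]
gripper_width: 0.0642
gripper_force: 12.0
```

Run:
```python
from h import *
import pickle
s=r.get_state(); print(s['tcp_pos'],s['eef_rot'],s['contact_force'])
c=cam('wrist'); pickle.dump((c,s),open('w6.pkl','wb'))
a=cv2.cvtColor(c['frame'],cv2.COLOR_RGB2BGR)[60:320,120:390]
cv2.imwrite('pics/w6.png',cv2.resize(a,None,fx=2.25,fy=2.25,interpolation=2))
```

```text
[0.61314867 0.01489208 0.00469302] [ 1.79987461e+02  2.75327002e-02 -8.15885808e+00] [-0.76846882  0.55520798 -3.05928728]
```

View pics/w6.png

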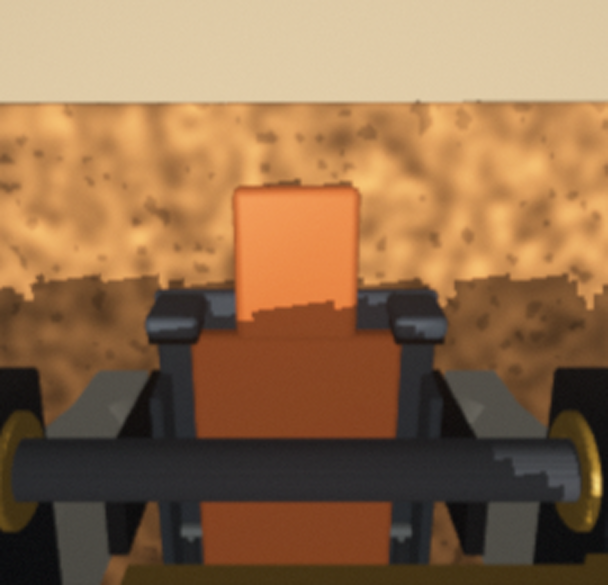

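Run:
```python
from h import *
import pickle
from scipy.optimize import least_squares
np.set_printoptions(precision=4,suppress=True)
c,_=pickle.load(open('w6.pkl','rb'))
t=np.array([.6131,.0149,.0047]); yaw=-8.16
P=np.array([[73,13,14],[73,-13,14],[39,23,14],[39,-23,14],[-42,19.5,14],[-42,-19.5,14]])/1e3
uv=np.array([[224,143],[279.6,143],[205.8,208],[297.8,208]])
P=P[:4]
Rz=R.from_euler('z',yaw,degrees=True)
def W(pitch,gx,gh,P,gy=0):
    return Rz.apply(R.from_euler('y',-pitch,degrees=True).apply(P-[gx,gy,.0115])+[0,0,gh])+t
for gh in (.006,.01,.014):
  s=least_squares(lambda p:(np.array([proj(c,w) for w in W(p[0]*100,p[1],gh,P,p[2])])-uv).ravel(),[.03,.01,0]); p=s.x
  E=Rz.inv().apply(W(p[0]*100,p[1],gh,np.array([[-.048,0,0]]))-t)[0]
  print(gh,p[0]*100,p[1:]*1e3,s.cost,'rear edge rel tcp',E,'z',E[2]+t[2],s.fun.round(1))
print([Rz.inv().apply(onz(c,u,105.3,.003)-t)*1e3 for u in (251,)])
```

```text
0.006 8.914962625365014 [13.3589 -0.8119] 0.6664166234339298 rear edge rel tcp [-0.0588  0.     -0.0149] z -0.01016976281141804 [-0.5 -0.2  0.5 -0.2  0.5  0.3 -0.6  0.2]
0.01 2.8441615302152985 [14.076  -0.8103] 3.5327833311096466 rear edge rel tcp [-0.0614  0.     -0.0046] z 0.0001339787648200379 [-0.1 -1.2  0.1 -1.2  0.2  1.4 -0.2  1.4]
0.014 -9.93525144700407 [14.8115 -0.7984] 6.812905234445409 rear edge rel tcp [-0.0639  0.      0.0135] z 0.018209645415443912 [ 1.6 -1.4 -1.6 -1.4  0.7  1.4 -0.6  1.4]
[array([75.054 ,  1.1809, -1.7   ])]
```

Nearly flat, at about 2–3° with less than 2 mm left to drop, and about 4 mm short of centre. I'll nudge it forward, settle it and release.

>>> drive_tool(commands=[{"hand":1,"tx":0.0035,"ty":-0.0005,"tz":0.001,"turn":0},{"hand":1,"tx":0.007,"ty":-0.001,"tz":0.001,"turn":0},{"hand":1,"tx":0.007,"ty":-0.001,"tz":0,"turn":0},{"hand":1,"tx":0.007,"ty":-0.001,"tz":-0.0015,"turn":0},{"hand":1,"tx":0.007,"ty":-0.001,"tz":-0.002,"turn":0},{"hand":1,"tx":0.007,"ty":-0.001,"tz":-0.002,"turn":0}], grip_force=12)

```text
time_s: 12.65
tcp_pos: [0.618, 0.0144, 0.0042]
eef_rot: [-180.0, -0.1, -8.1]
contact_force: [1.5, -0.3, -1.2]
gripper_width: 0.0639
gripper_force: 12.0
```

>>> drive_tool(commands=[{"hand":1,"tx":0,"ty":0,"tz":0,"turn":0},{"hand":1,"tx":0,"ty":0,"tz":0,"turn":0},{"hand":1,"tx":0,"ty":0,"tz":0,"turn":0},{"hand":0.25,"tx":0,"ty":0,"tz":0,"turn":0},{"hand":0.1,"tx":0,"ty":0,"tz":0,"turn":0},{"hand":0,"tx":0,"ty":0,"tz":0,"turn":0},{"hand":0,"tx":0,"ty":0,"tz":0,"turn":0}], grip_force=3)

```text
time_s: 13.35
tcp_pos: [0.6175, 0.0144, 0.0039]
eef_rot: [-180.0, -0.0, -8.2]
contact_force: [-0.7, -0.9, 0.2]
gripper_width: 0.084
gripper_force: 0.0
```

>>> drive_tool(commands=[{"hand":0,"tx":0,"ty":0,"tz":0.05,"turn":0},{"hand":0,"tx":0,"ty":0,"tz":0.12,"turn":0},{"hand":0,"tx":-0.06,"ty":0.008,"tz":0.2,"turn":0},{"hand":0,"tx":-0.12,"ty":0.017,"tz":0.22,"turn":0},{"hand":0,"tx":-0.13,"ty":0.018,"tz":0.22,"turn":0},{"hand":0,"tx":-0.13,"ty":0.018,"tz":0.22,"turn":0},{"hand":0,"tx":-0.13,"ty":0.018,"tz":0.22,"turn":0}])

```text
time_s: 14.05
tcp_pos: [0.5399, 0.0253, 0.1358]
eef_rot: [-180.0, -0.0, -8.1]
contact_force: [0.6, 0.3, -0.3]
gripper_width: 0.0872
gripper_force: 0.0
```

Run:
```python
from h import *
import pickle
s=r.get_state(); print(s['tcp_pos'],s['eef_rot'],s['contact_force'])
c=cam('wrist'); pickle.dump((c,s),open('w7.pkl','wb'))
a=cv2.cvtColor(c['frame'],cv2.COLOR_RGB2BGR)[:235,100:400]
cv2.imwrite('pics/w7.png',cv2.resize(a,None,fx=2.5,fy=2.5,interpolation=2))
```

```text
[0.53988972 0.02526346 0.13576675] [-1.79997979e+02 -1.57522147e-02 -8.13360007e+00] [ 0.6144753   0.287887   -0.33847233]
```

View pics/w7.png

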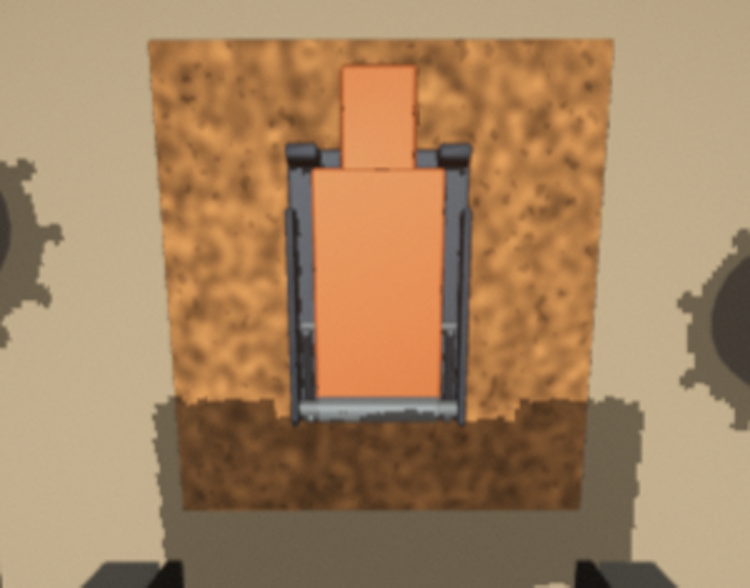

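The stand lies flat and square on the mat. I'll fit the stand and mat from this view.

Run:
```python
from h import *
import pickle
from scipy.optimize import least_squares
np.set_printoptions(precision=4,suppress=True)
c,s=pickle.load(open('w7.pkl','rb'))
px=lambda a:np.array(a)/2.5+[100,0]
P=np.array([[73,13,14],[73,-13,14],[39,23,14],[39,-23,14],[-48,32,18],[-48,-32,18]])/1e3
uv=px([[342,66],[416,66],[312,168],[446,168],[294,423],[466,423]])
W=lambda p:R.from_euler('z',p[2]).apply(P)+[p[0],p[1],.003]
f=lambda p:(np.array([proj(c,w) for w in W(p)])-uv).ravel()
q=least_squares(f,[.6,.016,-.14]); p=q.x; print(p[:2],np.degrees(p[2]),q.fun.round(1))
m=np.array([onz(c,*u,.003)[:2] for u in px([[149,40],[613,40],[580,510],[183,510]])],np.float32)
mc=m.mean(0); e=(m[0]+m[1]-m[2]-m[3])/2; print('mat',mc,np.degrees(np.arctan2(e[1],e[0])),np.linalg.norm(e))
Rz=R.from_euler('z',p[2]); print('err in mat',R.from_euler('z',-8.1,degrees=True).inv().apply([*(p[:2]-mc),0])*1e3)
h=np.array([*p[:2],.003])
for th in (0,.3,.6,.9,1.2,1.5,1.7,1.92):
    print(th,h+Rz.apply([-.042+.103*np.cos(th),0,.0115+.103*np.sin(th)]))
```

```text
[0.605  0.0165] -7.996382663435882 [-1.1 -2.1  1.1 -2.2 -0.2  1.6  0.4  1.5 -0.6  1.   0.5  0.8]
mat [0.6029 0.0161] -8.032731 0.16909905
err in mat [1.9984 0.6936 0.    ]
0 [0.6654 0.008  0.0145]
0.3 [0.6608 0.0087 0.0449]
0.6 [0.6476 0.0105 0.0727]
0.9 [0.6268 0.0135 0.0952]
1.2 [0.6003 0.0172 0.1105]
1.5 [0.5706 0.0213 0.1172]
1.7 [0.5502 0.0242 0.1166]
1.92 [0.5285 0.0273 0.1113]
```

Centred to 2 mm and square. Now the tab.

>>> drive_tool(commands=[{"hand":0,"tx":0.08,"ty":-0.011,"tz":0,"turn":0},{"hand":0,"tx":0.16,"ty":-0.022,"tz":0,"turn":0},{"hand":0,"tx":0.2085,"ty":-0.029,"tz":-0.03,"turn":0.001},{"hand":0,"tx":0.2085,"ty":-0.029,"tz":-0.09,"turn":0.001},{"hand":0,"tx":0.2085,"ty":-0.029,"tz":-0.15,"turn":0.001},{"hand":0,"tx":0.2085,"ty":-0.029,"tz":-0.19,"turn":0.001},{"hand":0,"tx":0.2085,"ty":-0.029,"tz":-0.21,"turn":0.001},{"hand":0,"tx":0.2085,"ty":-0.029,"tz":-0.215,"turn":0.001},{"hand":0,"tx":0.2085,"ty":-0.029,"tz":-0.215,"turn":0.001}], grip_force=5)

```text
time_s: 15.0
tcp_pos: [0.6651, 0.0077, 0.0066]
eef_rot: [180.0, 0.0, -8.1]
contact_force: [0.1, 0.3, -0.4]
gripper_width: 0.0879
gripper_force: 0.0
```

>>> drive_tool(commands=[{"hand":0.6,"tx":0,"ty":0,"tz":0,"turn":0},{"hand":0.65,"tx":0,"ty":0,"tz":0,"turn":0},{"hand":0.7,"tx":0,"ty":0,"tz":0,"turn":0},{"hand":0.75,"tx":0,"ty":0,"tz":0,"turn":0},{"hand":0.8,"tx":0,"ty":0,"tz":0,"turn":0},{"hand":1,"tx":0,"ty":0,"tz":0,"turn":0},{"hand":1,"tx":0,"ty":0,"tz":0,"turn":0},{"hand":1,"tx":0,"ty":0,"tz":0,"turn":0}], grip_force=5)

```text
time_s: 15.8
tcp_pos: [0.6646, 0.0078, 0.0068]
eef_rot: [180.0, 0.0, -8.1]
contact_force: [0.4, -0.2, 0.3]
gripper_width: 0.0293
gripper_force: 0.0
```

>>> drive_tool(commands=[{"hand":1,"tx":0,"ty":0,"tz":0,"turn":0},{"hand":1,"tx":0,"ty":0,"tz":0,"turn":0},{"hand":1,"tx":0,"ty":0,"tz":0,"turn":0}], grip_force=5)

```text
time_s: 16.1
tcp_pos: [0.6646, 0.0078, 0.0068]
eef_rot: [180.0, 0.0, -8.1]
contact_force: [-0.2, -0.3, 0.5]
gripper_width: 0.0259
gripper_force: 5.0
```

>>> drive_tool(commands=[{"hand":1,"tx":0,"ty":0,"tz":0.0125,"turn":0},{"hand":1,"tx":-0.002,"ty":0.0003,"tz":0.0257,"turn":0},{"hand":1,"tx":-0.0043,"ty":0.0006,"tz":0.0385,"turn":0},{"hand":1,"tx":-0.0076,"ty":0.0011,"tz":0.0507,"turn":0},{"hand":1,"tx":-0.0118,"ty":0.0017,"tz":0.063,"turn":0},{"hand":1,"tx":-0.017,"ty":0.0024,"tz":0.0747,"turn":0},{"hand":1,"tx":-0.023,"ty":0.0033,"tz":0.086,"turn":0},{"hand":1,"tx":-0.0297,"ty":0.0042,"tz":0.097,"turn":0},{"hand":1,"tx":-0.0297,"ty":0.0042,"tz":0.097,"turn":0}])

```text
time_s: 17.0
tcp_pos: [0.6468, 0.0105, 0.0664]
eef_rot: [-180.0, -0.1, -8.0]
contact_force: [0.0, -1.7, 0.4]
gripper_width: 0.0258
gripper_force: 5.0
```

>>> drive_tool(commands=[{"hand":1,"tx":-0.0158,"ty":0.0022,"tz":0.02,"turn":0},{"hand":1,"tx":-0.0347,"ty":0.0048,"tz":0.0375,"turn":0},{"hand":1,"tx":-0.0558,"ty":0.0078,"tz":0.0518,"turn":0},{"hand":1,"tx":-0.0787,"ty":0.011,"tz":0.063,"turn":0},{"hand":1,"tx":-0.103,"ty":0.0144,"tz":0.0705,"turn":0},{"hand":1,"tx":-0.1282,"ty":0.018,"tz":0.0742,"turn":0},{"hand":1,"tx":-0.1536,"ty":0.0215,"tz":0.0742,"turn":0},{"hand":1,"tx":-0.1789,"ty":0.0251,"tz":0.0702,"turn":0},{"hand":1,"tx":-0.194,"ty":0.0272,"tz":0.066,"turn":0},{"hand":1,"tx":-0.194,"ty":0.0272,"tz":0.066,"turn":0}])

```text
time_s: 18.0
tcp_pos: [0.5285, 0.0269, 0.1048]
eef_rot: [-180.0, 0.0, -8.0]
contact_force: [-2.6, 1.9, 3.7]
gripper_width: 0.026
gripper_force: 5.0
```

>>> drive_tool(commands=[{"hand":0.6,"tx":0,"ty":0,"tz":0,"turn":0},{"hand":0.4,"tx":0,"ty":0,"tz":0,"turn":0},{"hand":0.2,"tx":0,"ty":0,"tz":0,"turn":0},{"hand":0,"tx":0,"ty":0,"tz":0,"turn":0},{"hand":0,"tx":0,"ty":0,"tz":0,"turn":0}])

```text
time_s: 18.5
tcp_pos: [0.5304, 0.0264, 0.1044]
eef_rot: [180.0, 0.0, -8.1]
contact_force: [-0.2, -0.9, -0.1]
gripper_width: 0.0602
gripper_force: 0.0
```

Now raise the gripper straight up clear, back off and check.

>>> drive_tool(commands=[{"hand":0,"tx":0,"ty":0,"tz":0.05,"turn":0},{"hand":0,"tx":0,"ty":0,"tz":0.12,"turn":0},{"hand":0,"tx":0,"ty":0,"tz":0.2,"turn":0},{"hand":0,"tx":-0.04,"ty":0,"tz":0.25,"turn":0},{"hand":0,"tx":-0.08,"ty":0,"tz":0.25,"turn":0},{"hand":0,"tx":-0.08,"ty":0,"tz":0.25,"turn":0},{"hand":0,"tx":-0.08,"ty":0,"tz":0.25,"turn":0}])

```text
time_s: 19.2
tcp_pos: [0.4822, 0.0266, 0.2549]
eef_rot: [-180.0, -0.0, -8.0]
contact_force: [0.6, -0.8, 0.2]
gripper_width: 0.0876
gripper_force: 0.0
```

Run:
```python
from h import *
import pickle
s=r.get_state(); print(s['tcp_pos'],s['eef_rot'],s['contact_force'])
c=cam('wrist'); d=cam('side'); pickle.dump((c,d,s),open('w8.pkl','wb'))
a=cv2.cvtColor(c['frame'],cv2.COLOR_RGB2BGR)[:225,130:380]; b=cv2.cvtColor(d['frame'],cv2.COLOR_RGB2BGR)[170:290,220:360]
o=np.zeros((450,800,3),np.uint8); o[:,:500]=cv2.resize(a,(500,450),interpolation=2); o[:257,500:]=cv2.resize(b,(300,257),interpolation=2)
cv2.imwrite('pics/w8.png',o)
```

```text
[0.48221598 0.02660511 0.25493275] [-1.79970851e+02 -4.26262646e-02 -8.04282370e+00] [ 0.63496104 -0.82687894  0.15855842]
```

View pics/w8.png

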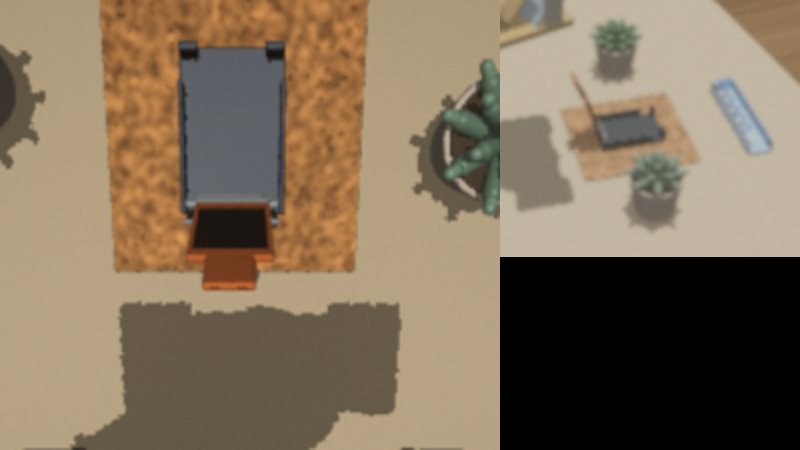

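The back rest is up and leaning back past vertical, and the base is still square on the mat. One last numeric check.

Run:
```python
from h import *
import pickle
from scipy.optimize import least_squares
np.set_printoptions(precision=4,suppress=True)
c,d,s=pickle.load(open('w8.pkl','rb'))
px=lambda a:np.array(a)/2+[130,0]
P=np.array([[48,31,21],[48,-31,21],[-48,32,18],[-48,-32,18]])/1e3
uv=px([[179,43],[285,43],[182,212],[285,212]])
tip=px([[203,289],[256,289]])
def allp(p):
    th=p[3]; B=[[-.042+.115*np.cos(th)-.0025*np.sin(th),y,.0115+.115*np.sin(th)] for y in(.013,-.013)]
    return R.from_euler('z',p[2]).apply(np.vstack([P,B]))+[p[0],p[1],.003]
f=lambda p:(np.array([proj(c,w) for w in allp(p)])-np.vstack([uv,tip])).ravel()
q=least_squares(f,[.604,.016,-.14,1.8]); print(q.x[:2],np.degrees(q.x[2]),q.x[3],q.fun.round(1))
```

```text
[0.6024 0.0167] -8.082696677942051 1.8984656230737214 [-0.4 -1.   0.6 -1.  -0.3  1.2 -0.3  1.2 -0.3  0.   0.6  0. ]
```

The stand is within about 2 mm of the mat's centre and square with it, and the back rest is at 1.90 rad, which matches its 1.92 stop. Handing in.

```bash
python3 -c "
from plant import r
print(r.close_job())"
```

```text
the job is handed in; nothing more can be done
None
```

The job is handed in at about 19 s of the 58 s: the stand sits flat in the middle of the mat (measured within about 2 mm), squared up with its prongs towards the room, its back rest snapped open (measured 1.90 rad against the 1.92 stop), and the gripper released and clear.

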